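# Balance the test bar on the half-round pivot

### The arm

A 6-joint arm with a two-finger parallel gripper is mounted at the origin on the work surface. World frame = base frame: x ahead of the robot, y to its left, z up, the work surface at z = 0. Lengths are in m, angles in degrees, forces in N, time in s.
With the tool pointing down it reaches from about 0.3 to 0.825 m from the base axis. Payload 5.4 kg.
Tool frame: the origin (TCP) lies at the very end of the fingers, on their centre line; the grasp point (between the pads) lies 19 mm behind it; z points along the fingers, y is the line along which they close (so a half turn about z gives the same grasp; the last joint's range is limited). The gripper opens to 92 mm and grips with 3 to 60 N. Pads are 20 mm wide; open, the fingers measure 128 mm over their backs; the gripper's body (75 mm by 189 mm) begins 69 mm behind the grasp point.
Start: joints at [57.748, 9.076, 91.501, -0, 79.423, -12.038], TCP at [0.199, 0.54, 0.215] pointing down, gripper open.
Joint ranges: [-166.64, 166.64], [-54.1, 131.32], [10.49, 154.53], [-73.88, 253.88], [9.74, 151.15], [-171.62, 171.62]. Speed limits (degrees/s): [147.25, 147.25, 180, 180, 180, 180].

### API

Orientations are given as [roll, pitch, yaw] about the fixed x, y, z axes, in that order (R = Rz(yaw) Ry(pitch) Rx(roll)).
In Python, from station import manip gives the robot as it stands.
- The arm moves only by the tool carry_out, never from a script. Its argument "moves" is one flat list of numbers, 7 for each row, row after row: the turn, a rotation vector about the world's x, y, z in units of 90 degrees (1.0 is 90 degrees), then the shift along the world's x, y, z in units of 150 mm (1.0 is 150 mm), then the finger opening in mm, from 0 to 91.9. A call has exactly 5 rows; each row shifts and turns the commanded pose from where the row before left it; what a row does not reach is not made up. A row lasts 1/8 s, in which the tool goes at most 62.5 mm and 10.7 degrees, less where a joint would pass 70% of its speed; a pose out of reach is approached as far as the arm can. A call with a number of a shift or a turn outside -1 to 1 is refused whole. A call with a gripper value outside its range is refused whole. The fingers move at their own pace and stop on an object; "squeeze" is the grip in N (left out, the last holds). Time passes only in rows, so rows that do not move let the fingers close, or fill a call up. It gives the time, the measured TCP pose, the force, the opening and the grip force at its end, in the units of the state.
- manip.observe(): the state, without advancing time (a new reading comes with each control period).
- manip.grab_frame(name): name is "side" or "top"; returns the picture (384x512x3 uint8, red, green, blue); there is no depth.
- manip.camera_info(name): a dict with "vfov" (degrees; the focal length in pixels is half the picture's height over the tangent of half this angle, whatever the lens; pixels are square), "cx", "cy" (the principal point, pixels), "camera_from_world" (4x4, takes a point from world to camera coordinates). Camera axes: x right, y up, looking along -z (the intrinsics and any distortion apply to the point x, -y, -z); pixel columns grow to the right and rows downward; lengths in m; the calibration is good to about 2 mm. A picture is of the moment at which its call begins. camera_info takes no time and is no camera call.
- manip.sign_off(): hands the job in; it is judged then, once.
The state is a dict: "t": time; "joint_positions": joint angles; "dq": joint speeds; "tau": joint torques, N m; "ee_pos": TCP position; "ee_rot": TCP orientation; "force": force on the tool from outside, world axes, zero at the start; "wrist_torque": the same for the moment, N m; "grip_width": finger opening in m; "finger_force": force on a finger pad.
Only numpy, scipy, OpenCV 4.12 (cv2) and the standard library are available. Lean on these libraries where they do the work, as an engineer would, in place of code of your own. Each camera call takes 0.05 s, during which the arm holds its last target. There are 200 camera calls.

### The job

Pull open the drawer of the grey case, take out the white test bar and lay it squarely across the rubber half-round of the balancing stand, set down rather than dropped. Its hidden weight is off centre: find the balance point and shift the bar along, for instance by nudging its end, until it balances by itself, level to within about five degrees, clear of both red rods and at rest. Do not drop the bar on the bench, and leave the other loose things alone.

Things in the scene. Friction and masses are not known exactly. Their poses are not given: they have to be found in the camera images.
- bar: white hollow test bar 220 mm long (its y axis), 28 mm wide (x), 14 mm thick (z up), black marks every 10 mm, red end at +y, green end at -y; about 0.2 kg. Origin: middle of its underside. A slug locked inside, unseen and different every time, puts the balance point up to 34 mm from the middle, towards either end. It starts flat in the drawer, roughly parallel to the drawer front
- bar_red_end (a point): centre of the bar's red end face (28 x 14 mm). An end pushed along the bar with 1 to 4 N slides the bar over the ridge; it stays where it is pushed
- pivot: balancing stand fixed to the bench: green base 90 x 210 x 12 mm with a black rubber half-round (radius 50 mm, 80 mm long) whose ridge runs along x, 80 mm above the bench. y points across the ridge, the way the bar must lie. Origin: on the bench under the ridge's middle
- pivot_ridge (a point): middle of the ridge. If the balance point lies d beside the ridge, the bar rocks, then settles within about 1.5 s tilted by about d / 43 mm (rad), heavy side low, until a rod catches it (d above about 10 mm, tilt about 0.25). The rubber resists rolling and can hide about 1.5 mm of d
- pivot_rod (a point): middle of one of two red rods (radius 5 mm, 70 mm long along the stand's x) at y = +80 and -80 mm of the stand, 56 mm above the bench, that catch the bar when it tips
- case_drawer0 (a joint): opening of the case's only drawer: 0 m shut, grows as it is pulled, 0.173 m fully out. It slides easily (about 1 N) and stays where it is left
- case_drawer0_handle (a point): middle of the drawer's steel bar handle, level, running along the drawer front (the point's y axis), 11 mm thick and 120 mm long and stands with its centre 35 mm off the front; about 35 mm below the top of the case. Pulled, the drawer moves along the point's -x axis
- case: grey instrument case 250 mm deep (x), 310 mm wide (y), 75 mm tall, fixed to the bench, one drawer with a white front at its -x side. Origin: bench level under its middle. The drawer's inner floor is 22 mm above the bench, 205 mm (x) by 268 mm (y) inside, walls 31 mm high above the floor; top edge of the drawer front 62 mm above the bench
- beaker: bystander: clear glass beaker, 70 mm across, 95 mm tall; origin at its underside
- reagent: bystander: amber jar with blue cap, 52 mm across, 110 mm tall; origin at its underside
- wash_bottle: bystander: white bottle with red cap, 66 mm across, 170 mm tall; origin at its underside
- pen: bystander: blue pen, 12 mm thick, 130 mm long, lying on top of the case
- petri: bystander: clear flat dish, 90 mm across, 15 mm high; origin at its underside
- vial: bystander: small vial with green cap, 28 mm across, 50 mm tall; origin at its underside
- bowl: bystander: white bowl, 90 mm across, 35 mm high; origin at its underside

How it is judged (in metres and radians):
On the way:
1. the drawer is pulled open (more than 80 mm) (value of joint case_drawer0 above 0.08 m), for 0.1 s.
At the end, for the whole second after the job is handed in: The bar lies across the half-round and balances by itself: level within 0.10 rad, its underside's middle 72 to 90 mm above the bench, within 26 mm of the ridge's middle along the ridge and 60 mm across it, its length within 0.30 rad of square to the ridge, at rest (under 0.02 m/s and 0.15 rad/s) (angle between bar's own z axis and vertical below 0.1 rad and z of bar in the frame of pivot between 0.072 and 0.09 m and x of bar in the frame of pivot between -0.026 and 0.026 m and y of bar in the frame of pivot between -0.06 and 0.06 m and angle between the y axis of bar and the y axis of pivot, either way round below 0.3 rad and linear speed of bar below 0.02 m/s and angular speed of bar below 0.15 rad/s); the robot touches nothing.
It fails at once if the bar is dropped or banged on the stand (it comes within 50 mm of the ridge's middle and under 86 mm height faster than 0.35 m/s) (distance between bar and pivot_ridge below 0.05 m and height (world z) of bar below 0.086 m and linear speed of bar above 0.35 m/s).
It fails at once if the bar falls to the bench (height (world z) of bar below 0.015 m).
It fails at once if another loose thing is shifted by more than 30 mm (distance of any of beaker, reagent, wash_bottle, pen, petri, vial, bowl from where it was at the start of the episode above 0.03 m).
It also fails if it takes over 67 s, if anything falls off the work surface, if the arm or the gripper's body presses on something with over 40 N, if the wrist force passes 120 N, or if a joint passes its speed limit or range.

## Working session

There is one attempt and no reset: what is moved stays moved. The work goes in short steps, Python scripts to look and compute and a tool call to move; the robot and the scene stay as the last step left them, time stands still between calls to the robot, and variables do not carry over. Pictures are saved under pics/ and viewed, at most 10 in all, crops included, and the job is handed in when it is done.

Besides the shell and the picture viewer there is one more tool, called after "Call:" as a command line: name --argument value ..., lists and objects as JSON in quotes. carry_out: Moves the arm, as the interface text tells. Shifts and turns lie within -1 to 1; 1 stands for 150 mm of shift or 90 degrees of turn. Its arguments: {"type":"object","properties":{"moves":{"type":"array"},"squeeze":{"type":"number"}},"required":["moves"]}

```bash
mkdir -p pics; ls; python3 - <<'E'
from station import manip
import cv2,numpy as np
for n in("top","side"):
    f=manip.grab_frame(n); cv2.imwrite(f"pics/{n}0.png",f[:,:,::-1]); c=manip.camera_info(n); print(n,{k:(np.round(v,4).tolist() if not isinstance(v,str) else v) for k,v in c.items()})
print(manip.observe())
E
```

```text
pics
top {'vfov': 47.5891, 'cx': 257.4097, 'cy': 195.6198, 'camera_from_world': [[-0.0239, -0.9997, 0.0049, -0.0021], [0.9957, -0.0234, 0.0898, -0.5893], [-0.0896, 0.007, 0.996, -1.8398], [0.0, 0.0, 0.0, 1.0]]}
side {'vfov': 49.9311, 'cx': 257.7849, 'cy': 197.6539, 'camera_from_world': [[0.7482, -0.6635, 0.0076, -0.4077], [0.3302, 0.3822, 0.8631, -0.2586], [-0.5755, -0.6432, 0.505, -1.1505], [0.0, 0.0, 0.0, 1.0]]}
{'t': 0.1, 'joint_positions': array([ 5.77488951e+01,  9.10965895e+00,  9.15626189e+01, -2.81420340e-03,
        7.94238495e+01, -1.20384449e+01]), 'dq': array([-0.08735133, -0.19386349, -0.10952849,  0.02072384,  0.08808472,
       -0.06692528]), 'tau': array([ 8.88167278e-05, -3.86503673e+01, -3.22958815e+01,  7.03112455e-02,
        3.39027587e-02, -8.24848797e-06]), 'ee_pos': array([0.19840228, 0.53909317, 0.21373176]), 'ee_rot': array([-1.79905410e+02, -1.73443699e-02,  1.59787844e+02]), 'force': array([ 0.4494169 ,  0.12241509, -0.98567581]), 'wrist_torque': array([-0.0062253 , -0.03392044,  0.01055002]), 'finger_force': 0.0, 'grip_width': 0.09201486449494996}
```

View pics/top0.png

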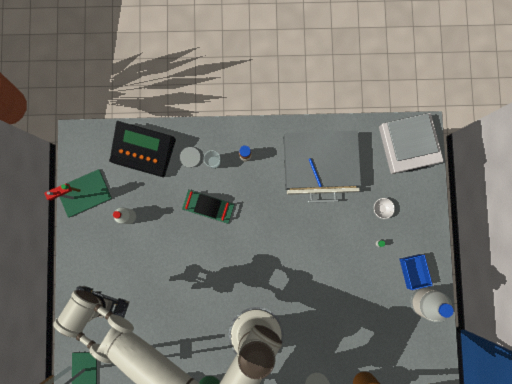

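View pics/side0.png

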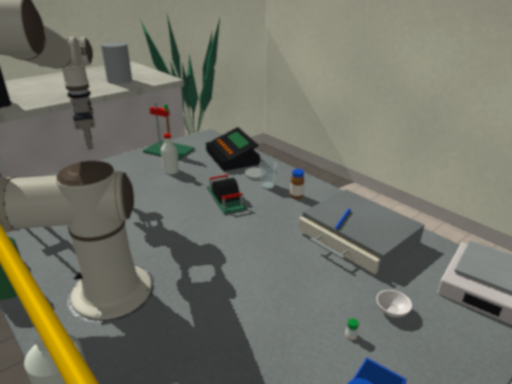

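The top view shows the case at cols 284–360, rows 132–192, with its handle near (322,198), and the stand centred near (210,206). In the side view the stand is near (227,193) and the case front runs from (300,222) to (378,268).

```bash
cat > h.py <<'E'
from station import manip
import cv2,numpy as np
def cam(n):
    c=manip.camera_info(n); return c,192/np.tan(np.radians(c["vfov"]/2)),np.array(c["camera_from_world"])
def px(n,p):
    c,f,T=cam(n); q=T[:3,:3]@np.asarray(p,float)+T[:3,3]; return np.array([c["cx"]+f*q[0]/-q[2],c["cy"]-f*q[1]/-q[2]])
def ray(n,u):
    c,f,T=cam(n); d=T[:3,:3].T@np.array([(u[0]-c["cx"])/f,-(u[1]-c["cy"])/f,-1]); return -T[:3,:3].T@T[:3,3],d
def onz(n,u,z):
    o,d=ray(n,u); return o+d*(z-o[2])/d[2]
def tri(u,v):
    (a,d),(b,e)=ray("top",u),ray("side",v); s=np.linalg.lstsq(np.c_[d,-e],b-a,rcond=None)[0]
    p,q=a+d*s[0],b+e*s[1]; return (p+q)/2,np.linalg.norm(p-q)
def hsv(f): return cv2.cvtColor(f,cv2.COLOR_RGB2HSV)
def blobs(m,mn=8):
    n,l,s,c=cv2.connectedComponentsWithStats(m.astype(np.uint8)); return [(s[i,4],np.round(c[i],1).tolist(),s[i,:4].tolist(),[np.round(v,1).tolist() for v in cv2.minAreaRect(np.argwhere(l==i)[:,::-1].astype(np.float32))[:2]],round(cv2.minAreaRect(np.argwhere(l==i)[:,::-1].astype(np.float32))[2],1)) for i in range(1,n) if s[i,4]>=mn]
E
python3 - <<'E'
from h import *
for n,(x0,y0,x1,y1) in dict(top=(170,120,380,260),side=(195,160,435,320)).items():
    f=manip.grab_frame(n); h=hsv(f).astype(int)
    H,S,V=h[...,0],h[...,1],h[...,2]; box=np.zeros(H.shape,bool); box[y0:y1,x0:x1]=1
    print(n,"keys",list(manip.camera_info(n)))
    for k,m in dict(red=((H<8)|(H>172))&(S>120)&(V>60),green=(H>50)&(H<90)&(S>80)&(V>40),dark=(V<40),cream=(V>150)&(S>15)&(S<90)&(H<40)).items():
        print(k,*blobs(m&box),sep="\n  ")
    cv2.imwrite(f"pics/{n}c.png",cv2.resize(f[y0:y1,x0:x1,::-1],None,fx=3.3,fy=3.3,interpolation=cv2.INTER_CUBIC))
E
```

```text
top keys ['vfov', 'cx', 'cy', 'camera_from_world']
red
  (np.int32(39), [188.3, 199.9], [185, 191, 8, 18], [[188.4, 199.6], [1.9, 18.0]], 18.4)
  (np.int32(50), [224.6, 210.8], [221, 202, 8, 19], [[224.5, 211.0], [2.8, 18.7]], 16.7)
green
  (np.int32(35), [185.5, 199.5], [182, 190, 8, 20], [[185.5, 199.4], [2.2, 19.9]], 15.5)
  (np.int32(355), [210.9, 208.0], [187, 191, 47, 32], [[210.3, 207.0], [43.0, 20.4]], 17.2)
  (np.int32(8), [378.6, 243.0], [378, 241, 2, 5], [[378.5, 243.0], [4.0, 1.0]], 90.0)
dark
  (np.int32(77), [171.6, 144.0], [170, 136, 6, 21], [[172.5, 146.0], [20.0, 5.0]], 90.0)
  (np.int32(422), [207.7, 205.6], [195, 195, 26, 23], [[207.6, 205.4], [22.8, 18.7]], 18.4)
cream
  (np.int32(254), [322.7, 189.9], [287, 187, 72, 7], [[322.5, 189.6], [4.2, 71.1]], 87.9)
side keys ['vfov', 'cx', 'cy', 'camera_from_world']
red
  (np.int32(20), [218.4, 176.6], [210, 175, 17, 4], [[218.0, 176.6], [1.2, 16.3]], 80.5)
  (np.int32(77), [231.1, 195.4], [222, 192, 20, 7], [[231.4, 195.3], [3.9, 19.4]], 78.7)
green
  (np.int32(264), [228.5, 204.4], [208, 187, 38, 27], [[224.0, 203.1], [42.4, 17.2]], 24.1)
  (np.int32(14), [352.0, 318.6], [348, 318, 9, 2], [[352.0, 318.5], [8.0, 1.0]], -0.0)
dark
  (np.int32(326), [235.9, 163.6], [215, 160, 45, 11], [[237.0, 165.0], [10.0, 44.0]], 90.0)
  (np.int32(345), [224.1, 187.9], [213, 179, 25, 24], [[224.3, 187.3], [20.1, 24.1]], 57.1)
  (np.int32(42), [232.0, 199.5], [226, 197, 13, 6], [[232.0, 199.5], [2.9, 12.7]], 78.7)
cream
  (np.int32(16), [372.8, 163.2], [371, 160, 5, 7], [[373.0, 163.0], [2.8, 7.1]], 45.0)
  (np.int32(85), [381.0, 173.7], [373, 169, 16, 14], [[382.4, 174.1], [16.8, 9.7]], 24.8)
  (np.int32(905), [392.9, 205.1], [341, 183, 94, 49], [[389.9, 204.3], [102.5, 12.7]], 25.0)
  (np.int32(303), [339.2, 238.8], [300, 217, 79, 44], [[338.7, 238.5], [88.6, 3.5]], 28.9)
  (np.int32(214), [398.6, 305.1], [386, 294, 25, 21], [[398.8, 306.8], [17.7, 22.6]], 45.0)
```

View pics/topc.png

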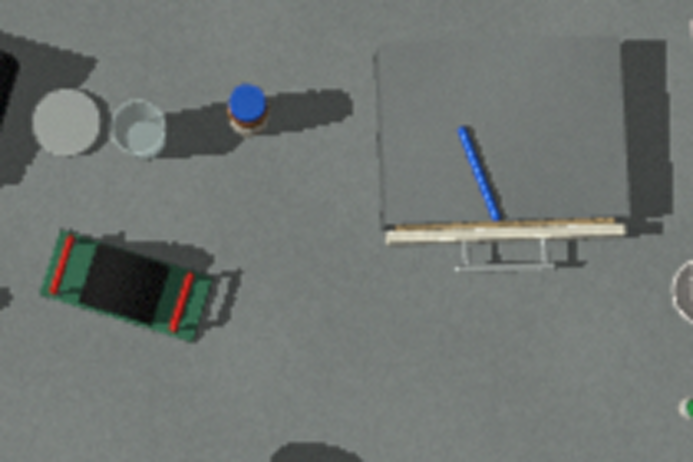

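View pics/sidec.png

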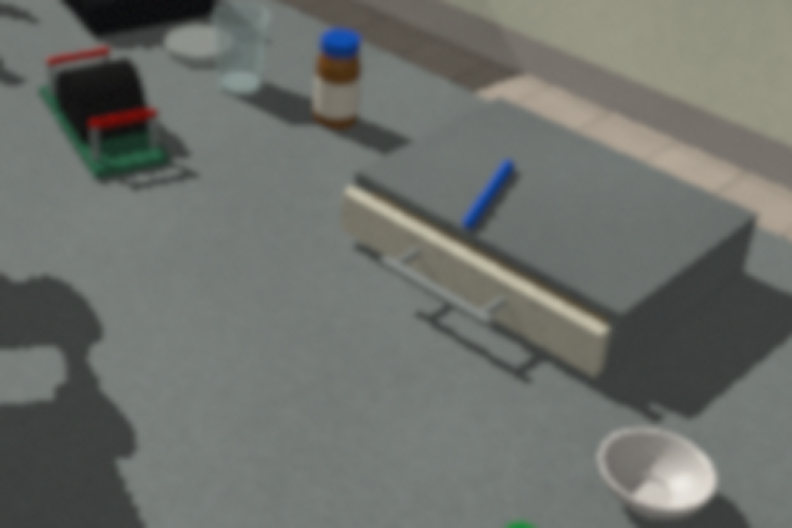

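The crops show the handle ends at top (308.5,201.5) and (337.6,200.9), and at side (312,238.8) and (343.5,257). The rods lie at (188,200) and (225,211) in the top view.

```bash
python3 - <<'E'
from h import *
np.set_printoptions(precision=4,suppress=True)
for k,u,v in [("hL",(308.5,201.5),(312,238.8)),("hR",(337.6,200.9),(343.5,257)),("rodA",(188.3,199.9),(218.4,176.6)),("rodB",(224.6,210.8),(231.1,195.4))]:
    print(k,*tri(u,v),"z40",onz("top",u,.04),"z58",onz("top",u,.058))
a,b=onz("top",(188.3,199.9),.058),onz("top",(224.6,210.8),.058)
print("pivot",(a+b)/2,np.linalg.norm(a-b),"yaw y-axis",np.degrees(np.arctan2(*(a-b)[[1,0]]))-90)
print("dark top",onz("top",(207.7,205.6),.075))
# front top edge
print("front",onz("top",(287,192),.062),onz("top",(359.4,189.4),.062))
print("tops",[onz("top",(170+x/3.3,120+y/3.3),.075) for x,y in [(376,40),(619,38),(627,222),(383,228)]])
print("tcp px",px("top",manip.observe()["ee_pos"]),px("side",manip.observe()["ee_pos"]))
E
```

```text
hL [ 0.5602 -0.2352  0.0387] 0.006813573086106498 z40 [ 0.5577 -0.2325  0.04  ] z58 [ 0.5564 -0.2303  0.058 ]
hR [ 0.5599 -0.3593  0.0406] 0.007708132325259141 z40 [ 0.5574 -0.3565  0.04  ] z58 [ 0.556 -0.353  0.058]
rodA [0.577  0.2747 0.0538] 0.003957149979824602 z40 [0.5766 0.278  0.04  ] z58 [0.5751 0.2752 0.058 ]
rodB [0.5253 0.1242 0.0533] 0.0014357376878937898 z40 [0.5266 0.1247 0.04  ] z58 [0.5256 0.1234 0.058 ]
pivot [0.5503 0.1993 0.058 ] 0.15967529047875573 yaw y-axis -18.058840503403943
dark top [0.5479 0.1922 0.075 ]
front [ 0.5983 -0.1407  0.062 ] [ 0.6022 -0.4461  0.062 ]
tops [array([ 0.8518, -0.1344,  0.075 ]), array([ 0.8473, -0.4463,  0.075 ]), array([ 0.6098, -0.4459,  0.075 ]), array([ 0.6094, -0.1361,  0.075 ])]
tcp px [112.8057 297.8267] [ 89.0091 143.4233]
```

Call:
carry_out --moves '[0,0,-0.0388,0.12,-0.278,-0.02,22,0,0,-0.0388,0.12,-0.278,-0.02,22,0,0,-0.0388,0.12,-0.278,-0.02,22,0,0,-0.0388,0.12,-0.278,-0.02,22,0,0,-0.0388,0.12,-0.278,-0.02,22]' --squeeze 30

```text
t: 0.82
ee_pos: [0.289, 0.3297, 0.1994]
ee_rot: [180.0, 0.0, 142.2]
force: [0.6, 0.2, 0.1]
grip_width: 0.0441
finger_force: 0.0
```

Call:
carry_out --moves '[0,0,-0.0388,0.12,-0.278,-0.02,22,0,0,-0.0388,0.12,-0.278,-0.02,22,0,0,-0.0388,0.12,-0.278,-0.02,22,0,0,-0.0388,0.12,-0.278,-0.02,22,0,0,-0.0388,0.12,-0.278,-0.02,22]'

```text
t: 1.45
ee_pos: [0.379, 0.1212, 0.1845]
ee_rot: [180.0, 0.0, 124.7]
force: [0.9, 0.2, -0.1]
grip_width: 0.0218
finger_force: 0.0
```

Call:
carry_out --moves '[0,0,-0.0388,0.12,-0.278,-0.02,22,0,0,-0.0388,0.12,-0.278,-0.02,22,0,0,-0.0388,0.12,-0.278,-0.02,22,0,0,-0.0388,0.12,-0.278,-0.02,22,0,0,-0.0388,0.12,-0.278,-0.02,22]'

```text
t: 2.08
ee_pos: [0.4691, -0.0874, 0.1694]
ee_rot: [180.0, -0.0, 107.3]
force: [0.4, 1.2, -0.4]
grip_width: 0.0221
finger_force: 0.0
```

Call:
carry_out --moves '[0,0,-0.0388,0.12,-0.278,-0.02,22,0,0,-0.0388,0.12,-0.278,-0.02,22,0,0,-0.0388,0.12,-0.278,-0.02,22,0,0,-0.0388,0.12,-0.278,-0.02,22,0,0,-0.0388,0.12,-0.278,-0.02,22]'

```text
t: 2.7
ee_pos: [0.559, -0.2958, 0.1542]
ee_rot: [-180.0, -0.0, 89.8]
force: [0.5, 0.0, 0.5]
grip_width: 0.0219
finger_force: 0.0
```

Call:
carry_out --moves '[0,0,0,0,0,-0.12,22,0,0,0,0,0,-0.12,22,0,0,0,0,0,-0.12,22,0,0,0,0,0,-0.12,22,0,0,0,0,0,-0.05,22]'

```text
t: 3.32
ee_pos: [0.5579, -0.2933, 0.0733]
ee_rot: [-179.9, -0.1, 90.0]
force: [-0.1, -0.4, 0.4]
grip_width: 0.0219
finger_force: 0.0
```

Call:
carry_out --moves '[0,0,0,0,0,-0.06,22,0,0,0,0,0,-0.06,22,0,0,0,0,0,-0.04,22,0,0,0,0,0,-0.04,22,0,0,0,0,0,-0.02,22]'

```text
t: 3.95
ee_pos: [0.5586, -0.2944, 0.0417]
ee_rot: [-180.0, -0.0, 89.9]
force: [0.0, -0.9, -0.0]
grip_width: 0.0223
finger_force: 0.0
```

Call:
carry_out --moves '[0,0,0,0,0,-0.06,22,0,0,0,0,0,-0.05,22,0,0,0,0,0,0,5,0,0,0,0,0,0,5,0,0,0,0,0,0,5]' --squeeze 30

```text
t: 4.58
ee_pos: [0.5584, -0.2941, 0.025]
ee_rot: [-180.0, -0.0, 90.0]
force: [1.1, -0.2, -6.1]
grip_width: 0.0099
finger_force: 30.0
```

Call:
carry_out --moves '[0,0,0,-0.06,0,0,5,0,0,0,-0.11,0,0,5,0,0,0,-0.12,0,0,5,0,0,0,-0.13,0,0,5,0,0,0,-0.13,0,0,5]'

```text
t: 5.2
ee_pos: [0.4748, -0.295, 0.0251]
ee_rot: [-180.0, 0.1, 89.9]
force: [1.6, -4.6, -10.2]
grip_width: 0.0102
finger_force: 30.0
```

Call:
carry_out --moves '[0,0,0,-0.13,0,0,5,0,0,0,-0.13,0,0,5,0,0,0,-0.13,0,0,5,0,0,0,-0.1,0,0,5,0,0,0,-0.06,0,0,5]'

```text
t: 5.82
ee_pos: [0.3923, -0.2959, 0.0251]
ee_rot: [-180.0, 0.2, 89.9]
force: [0.9, -8.3, -15.5]
grip_width: 0.0099
finger_force: 30.0
```

Call:
carry_out --moves '[0,0,0,0,0,0,22,0,0,0,0,0,0,22,0,0,0,0,0,0.06,22,0,0,0,0,0,0.3,22,0,0,0,-0.1,0.3,0.3,40]'

```text
t: 6.45
ee_pos: [0.3803, -0.253, 0.1255]
ee_rot: [179.9, 0.1, 89.9]
force: [0.1, -0.2, 1.5]
grip_width: 0.0299
finger_force: 0.0
```

Call:
carry_out --moves '[0,0,0,-0.1,0.4,0.3,40,0,0,0,-0.1,0.4,0,40,0,0,0,-0.1,0.4,0,40,0,0,0,0,0.3,0,40,0,0,0,0,0,0,40]'

```text
t: 7.08
ee_pos: [0.3371, -0.0352, 0.1601]
ee_rot: [179.9, 0.0, 90.3]
force: [0.2, 0.2, -0.3]
grip_width: 0.0401
finger_force: 0.0
```

```bash
python3 - <<'E'
from h import *
for n,(x0,y0,x1,y1) in dict(top=(270,120,390,260)).items():
    f=manip.grab_frame(n); h=hsv(f).astype(int)
    H,S,V=h[...,0],h[...,1],h[...,2]; box=np.zeros(H.shape,bool); box[y0:y1,x0:x1]=1
    for k,m in dict(red=((H<8)|(H>172))&(S>120)&(V>60),green=(H>45)&(H<90)&(S>80)&(V>40),white=(V>150)&(S<90)).items():
        print(k,*blobs(m&box),sep="\n  ")
    cv2.imwrite(f"pics/{n}d.png",cv2.resize(f[y0:y1,x0:x1,::-1],None,fx=4,fy=4,interpolation=cv2.INTER_CUBIC))
E
```

```text
red
  (np.int32(48), [302.9, 210.9], [300, 208, 7, 7], [[303.0, 211.0], [6.0, 6.0]], 90.0)
green
  (np.int32(46), [348.0, 208.2], [345, 205, 7, 7], [[348.0, 208.0], [6.0, 6.0]], 90.0)
  (np.int32(32), [381.5, 243.5], [379, 241, 6, 6], [[381.5, 243.5], [5.0, 5.0]], 90.0)
white
  (np.int32(280), [385.6, 139.1], [379, 122, 11, 47], [[384.0, 145.0], [46.0, 10.0]], 90.0)
  (np.int32(192), [384.2, 207.2], [374, 198, 16, 21], [[381.5, 208.0], [20.0, 15.0]], 90.0)
  (np.int32(269), [325.6, 209.7], [307, 205, 38, 10], [[325.5, 209.7], [8.3, 37.4]], 87.0)
  (np.int32(12), [376.2, 213.8], [374, 209, 7, 9], [[376.2, 213.6], [10.0, 2.0]], 53.1)
  (np.int32(92), [336.9, 229.2], [324, 227, 27, 7], [[337.0, 230.0], [6.0, 26.0]], 90.0)
  (np.int32(60), [296.9, 230.8], [288, 229, 18, 4], [[296.5, 230.5], [3.0, 17.0]], 90.0)
```

View pics/topd.png

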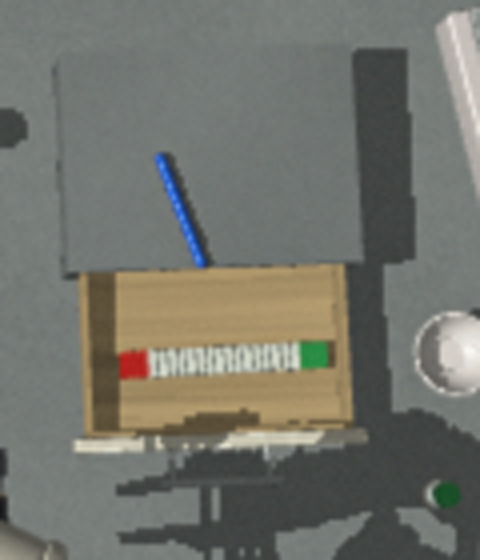

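The drawer is open and the bar is fully visible, with its red end on the left at (302.9,210.9) and green end at (348,208.2). It is clear of all the walls.

```bash
python3 - <<'E'
from h import *
a,b=onz("top",(302.9,210.9),.036),onz("top",(348,208.2),.036)
print(a,b,(a+b)/2,np.linalg.norm(a-b),"yaw",np.degrees(np.arctan2(-(a-b)[0],(a-b)[1])))
o=manip.observe();print(o["ee_pos"],o["ee_rot"],o["wrist_torque"],o["force"])
E
```

```text
[ 0.51850123 -0.20782399  0.036     ] [ 0.52545449 -0.40026542  0.036     ] [ 0.52197786 -0.30404471  0.036     ] 0.19256700185393494 yaw 2.0692999996986083
[ 0.33739864 -0.0367415   0.1602068 ] [1.79908259e+02 7.09650924e-02 9.01542416e+01] [-0.06434196  0.03398033 -0.02832483] [ 0.86229764 -0.71339075 -0.13637266]
```

Call:
carry_out --moves '[0,0,0.002,0.123,-0.178,0,50,0,0,0.002,0.123,-0.178,-0.05,50,0,0,0.002,0.123,-0.178,-0.05,50,0,0,0.002,0.123,-0.178,-0.05,50,0,0,0.002,0.123,-0.178,-0.05,50]'

```text
t: 7.75
ee_pos: [0.4298, -0.1737, 0.1293]
ee_rot: [180.0, 0.0, 90.7]
force: [0.1, -0.9, 0.1]
grip_width: 0.05
finger_force: 0.0
```

Call:
carry_out --moves '[0,0,0.002,0.123,-0.178,-0.05,50,0,0,0.002,0.123,-0.178,-0.05,50,0,0,0.002,0.123,-0.178,-0.05,50,0,0,0.002,0.123,-0.178,-0.05,50,0,0,0.002,0.123,-0.178,-0.05,50]'

```text
t: 8.38
ee_pos: [0.5216, -0.3075, 0.0915]
ee_rot: [-180.0, 0.0, 91.6]
force: [-0.3, -0.6, 0.6]
grip_width: 0.0499
finger_force: 0.0
```

Call:
carry_out --moves '[0,0,0,0,0,-0.12,50,0,0,0,0,0,-0.12,50,0,0,0,0,0,-0.08,50,0,0,0,0,0,-0.04,50,0,0,0,0,0,0,50]'

```text
t: 9.0
ee_pos: [0.5214, -0.3039, 0.0376]
ee_rot: [-180.0, -0.0, 91.8]
force: [0.3, 0.1, 0.1]
grip_width: 0.0499
finger_force: 0.0
```

Call:
carry_out --moves '[0,0,0,0,0,-0.06,50,0,0,0,0,0,-0.022,50,0,0,0,0,0,0,20,0,0,0,0,0,0,20,0,0,0,0,0,0,20]' --squeeze 40

```text
t: 9.62
ee_pos: [0.5217, -0.3045, 0.0258]
ee_rot: [180.0, 0.0, 91.7]
force: [-0.4, 0.1, 0.3]
grip_width: 0.0275
finger_force: 40.0
```

Call:
carry_out --moves '[0,0,0,0,0,0.03,20,0,0,0,0,0,0.08,20,0,0,0,0,0,0.15,20,0,0,0,0,0,0.2,20,0,0,0,0,0,0.25,20]'

```text
t: 10.25
ee_pos: [0.5212, -0.304, 0.1331]
ee_rot: [-180.0, -0.0, 91.7]
force: [-0.1, -0.8, -3.5]
grip_width: 0.0274
finger_force: 40.0
```

Call:
carry_out --moves '[0,0,0,0,0,0.2,20,0,0,0,0,0,0.04,20,0,0,0,0,0,0,20,0,0,0,0,0,0,20,0,0,0,0,0,0,20]'

```text
t: 10.88
ee_pos: [0.5209, -0.3038, 0.1666]
ee_rot: [-179.9, -0.1, 91.7]
force: [0.6, 0.8, -2.1]
grip_width: 0.0276
finger_force: 40.0
```

```bash
python3 - <<'E'
from h import *
np.set_printoptions(precision=4,suppress=True)
W=[];F=[]
for n in ("top","side")*4:
    f=manip.grab_frame(n); o=manip.observe(); W.append(o["wrist_torque"]);F.append(o["force"])
    h=hsv(f).astype(int);H,S,V=h[...,0],h[...,1],h[...,2]
    if len(W)<3:
        box=np.zeros(H.shape,bool)
        if n=="top": box[185:240,270:375]=1
        else: box[170:330,270:440]=1
        for k,m in dict(red=((H<8)|(H>172))&(S>120)&(V>60),green=(H>45)&(H<90)&(S>80)&(V>40)).items(): print(n,k,*blobs(m&box),sep="\n  ")
        cv2.imwrite(f"pics/{n}e.png",cv2.resize(f[140:330,240:440,::-1],None,fx=3,fy=3,interpolation=cv2.INTER_CUBIC))
print(o["ee_pos"],o["ee_rot"],o["grip_width"]);print(np.mean(W,0),np.std(W,0),np.mean(F,0),np.std(F,0))
E
```

```text
top
  red
  (np.int32(57), [306.7, 208.8], [303, 205, 8, 8], [[306.5, 208.5], [7.0, 7.0]], 90.0)
top
  green
side
  red
  (np.int32(73), [299.0, 203.7], [294, 200, 12, 10], [[299.0, 203.5], [7.8, 10.6]], 45.0)
side
  green
  (np.int32(122), [352.9, 232.5], [346, 227, 15, 12], [[352.7, 232.6], [13.4, 10.3]], 26.6)
  (np.int32(95), [352.5, 323.8], [348, 319, 10, 11], [[352.5, 324.0], [10.0, 9.0]], 90.0)
[ 0.5216 -0.3044  0.1681] [179.9989   0.0015  91.7472] 0.027637983757281652
[-0.0987  0.0664  0.0002] [0.0214 0.0305 0.0263] [-0.164   0.2239 -2.0564] [0.4459 0.5549 0.3754]
```

View pics/sidee.png

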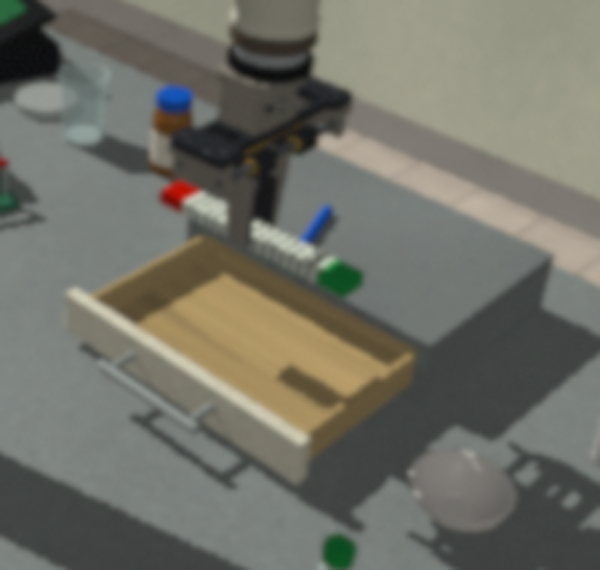

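The bar is held level, with the red end to the left at side (299,204) and green at (353,232). I'm carrying it to the stand, assuming for now that its weight is about 25 mm toward red.

Call:
carry_out --moves '[0,0,-0.0147,0.0093,0.1,0,20,0,0,-0.0147,0.0093,0.18,0,20,0,0,-0.0147,0.0093,0.24,0,20,0,0,-0.0147,0.0093,0.24,0,20,0,0,-0.0147,0.0093,0.24,0,20]'

```text
t: 11.9
ee_pos: [0.5286, -0.1533, 0.1682]
ee_rot: [180.0, 0.0, 85.1]
force: [1.2, 0.7, -1.3]
grip_width: 0.0274
finger_force: 40.0
```

Call:
carry_out --moves '[0,0,-0.0147,0.0093,0.24,0,20,0,0,-0.0147,0.0093,0.24,0,20,0,0,-0.0147,0.0093,0.24,0,20,0,0,-0.0147,0.0093,0.24,0,20,0,0,-0.0147,0.0093,0.24,0,20]'

```text
t: 12.52
ee_pos: [0.5356, 0.0268, 0.1683]
ee_rot: [180.0, 0.0, 78.5]
force: [0.1, -0.0, -2.0]
grip_width: 0.0274
finger_force: 40.0
```

Call:
carry_out --moves '[0,0,-0.0147,0.0093,0.24,0,20,0,0,-0.0147,0.0093,0.24,0,20,0,0,-0.0147,0.0093,0.24,0,20,0,0,-0.0147,0.0093,0.18,0,20,0,0,-0.0147,0.0093,0.1,0,20]'

```text
t: 13.15
ee_pos: [0.5424, 0.177, 0.1682]
ee_rot: [180.0, -0.0, 71.9]
force: [0.3, 0.3, -1.3]
grip_width: 0.0271
finger_force: 40.0
```

Call:
carry_out --moves '[0,0,0,0,0,0,20,0,0,0,0,0,0,20,0,0,0,0,0,-0.1,20,0,0,0,0,0,-0.1,20,0,0,0,0,0,0,20]'

```text
t: 13.78
ee_pos: [0.5408, 0.1751, 0.1355]
ee_rot: [-179.7, 0.1, 71.9]
force: [0.3, 0.1, -2.1]
grip_width: 0.0277
finger_force: 40.0
```

```bash
cat > look.py <<'E'
from h import *
import sys
np.set_printoptions(precision=4,suppress=True)
W=[];F=[];U={}
for n in ("top","side")*int(sys.argv[1]):
    f=manip.grab_frame(n); o=manip.observe(); W.append(o["wrist_torque"]);F.append(o["force"])
    if len(W)<3:
        h=hsv(f).astype(int);H,S,V=h[...,0],h[...,1],h[...,2];box=np.zeros(H.shape,bool)
        if n=="top": box[170:240,165:255]=1
        else: box[130:220,180:270]=1
        for k,m in dict(red=((H<8)|(H>172))&(S>120)&(V>60),green=(H>45)&(H<90)&(S>80)&(V>40)).items():
            U[n,k]=b=blobs(m&box); print(n,k,*b,sep="\n  ")
        x,y=(165,160) if n=="top" else (165,130)
        cv2.imwrite(f"pics/{n}{sys.argv[2]}.png",cv2.resize(f[y:y+100,x:x+110,::-1],None,fx=5,fy=5,interpolation=cv2.INTER_CUBIC))
print(o["t"],o["ee_pos"],o["ee_rot"],o["grip_width"]);print(np.mean(W,0),np.std(W,0),np.mean(F,0),np.std(F,0))
E
python3 look.py 8 f; python3 - <<'E'
import cv2,numpy as np
cv2.imwrite('pics/f.png',np.vstack([cv2.imread('pics/topf.png'),cv2.imread('pics/sidef.png')])[::1])
a=np.hstack([cv2.imread('pics/topf.png'),cv2.imread('pics/sidef.png')]);cv2.imwrite('pics/f.png',cv2.resize(a,(800,364)))
E
```

```text
top
  red
  (np.int32(11), [226.8, 204.9], [226, 203, 3, 5], [[227.0, 205.0], [4.0, 2.0]], 90.0)
  (np.int32(15), [222.6, 216.9], [221, 214, 4, 7], [[222.6, 217.0], [2.2, 6.1]], 14.0)
top
  green
  (np.int32(26), [223.0, 202.8], [221, 200, 6, 7], [[222.6, 202.8], [5.4, 5.4]], 26.6)
  (np.int32(134), [229.3, 213.6], [219, 203, 19, 20], [[228.3, 214.3], [13.4, 21.2]], 45.0)
side
  red
  (np.int32(18), [214.7, 156.9], [213, 155, 5, 5], [[214.8, 156.8], [3.5, 4.2]], 45.0)
  (np.int32(18), [216.9, 176.8], [210, 175, 15, 4], [[217.0, 176.7], [1.2, 14.3]], 80.5)
  (np.int32(77), [231.0, 195.4], [222, 193, 20, 6], [[231.4, 195.4], [4.1, 19.4]], 80.5)
side
  green
  (np.int32(10), [237.5, 134.2], [236, 133, 4, 3], [[237.5, 134.0], [2.0, 3.0]], 90.0)
  (np.int32(48), [240.9, 143.3], [238, 138, 8, 11], [[240.1, 143.1], [8.9, 7.5]], 59.0)
  (np.int32(105), [184.4, 150.1], [180, 145, 13, 13], [[186.0, 151.0], [12.0, 12.0]], 90.0)
  (np.int32(67), [235.1, 180.3], [230, 177, 11, 8], [[235.0, 180.5], [7.0, 10.0]], 90.0)
  (np.int32(264), [228.5, 204.4], [208, 187, 38, 26], [[224.1, 203.1], [42.2, 17.3]], 22.8)
14.575 [0.5425 0.1756 0.1381] [-179.9983    0.0009   71.9028] 0.027436552093573905
[-0.1001  0.0998  0.0024] [0.0264 0.0324 0.0403] [-0.0272 -0.1584 -1.9258] [0.5964 0.5676 0.6148]
```

View pics/f.png

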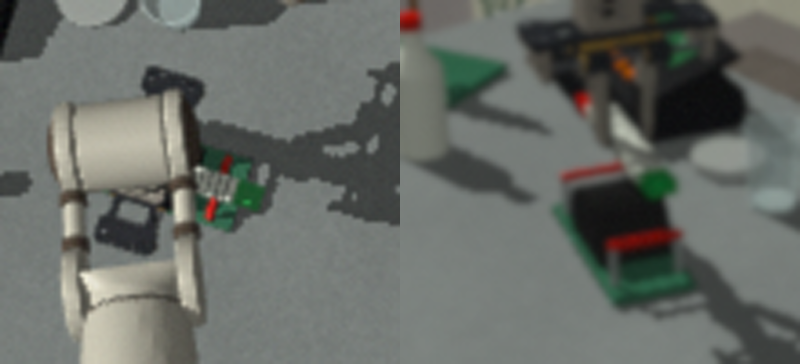

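```bash
python3 - <<'E'
from h import *
e=np.array([.31,.951,0]);m=np.array([.5425,.1756,.1343+.007])
for s in(.096,-.096,.11,-.11):
    print(s,px("side",m+e*s),px("top",m+e*s))
E
```

```text
0.096 [217.18787745 157.38669208] [187.21088003 198.88591699]
-0.096 [234.99502295 178.93021417] [232.96720494 212.62007363]
0.11 [216.02225564 155.97649419] [183.88277749 197.88695823]
-0.11 [236.44256476 180.68148581] [236.31192187 213.62401934]
```

Call:
carry_out --moves '[0,0,0,-0.008,-0.025,-0.08,20,0,0,0,0,0,-0.1,20,0,0,0,0,0,-0.08,20,0,0,0,0,0,-0.04,20,0,0,0,0,0,-0.02,20]'

```text
t: 15.2
ee_pos: [0.5411, 0.1719, 0.0895]
ee_rot: [-180.0, 0.0, 71.9]
force: [0.4, -0.2, -1.8]
grip_width: 0.0276
finger_force: 40.0
```

Call:
carry_out --moves '[0,0,0,0,0,-0.01,20,0,0,0,0,0,-0.01,20,0,0,0,0,0,-0.01,20,0,0,0,0,0,0,20,0,0,0,0,0,0,20]'

```text
t: 15.82
ee_pos: [0.5414, 0.1719, 0.0857]
ee_rot: [180.0, -0.0, 71.9]
force: [0.6, -0.5, -2.8]
grip_width: 0.0274
finger_force: 40.0
```

Call:
carry_out --moves '[0,0,0,0,0,-0.005,20,0,0,0,0,0,-0.005,20,0,0,0,0,0,0,20,0,0,0,0,0,0,20,0,0,0,0,0,0,20]'

```text
t: 16.45
ee_pos: [0.5413, 0.1719, 0.0841]
ee_rot: [180.0, -0.0, 71.9]
force: [0.1, 0.7, -2.1]
grip_width: 0.0276
finger_force: 40.0
```

```bash
python3 - <<'E'
from h import *
F=[]
for i in range(4): manip.grab_frame("top"); o=manip.observe(); F.append(o["force"])
print(np.mean(F,0),o["ee_pos"],o["wrist_torque"])
E
```

```text
[-0.31403853  0.00353262 -2.0946597 ] [0.54133246 0.17184883 0.08409857] [-0.18582124  0.14045605  0.01269856]
```

Not in contact yet, so I'll creep lower.

Call:
carry_out --moves '[0,0,0,0,0,-0.005,20,0,0,0,0,0,0,20,0,0,0,0,0,-0.005,20,0,0,0,0,0,0,20,0,0,0,0,0,0,20]'

```text
t: 17.27
ee_pos: [0.5415, 0.1718, 0.0836]
ee_rot: [180.0, 0.0, 71.9]
force: [-4.1, -1.6, 6.3]
grip_width: 0.0273
finger_force: 40.0
```

```bash
python3 - <<'E'
from h import *
F=[]
for i in range(3): manip.grab_frame("top"); o=manip.observe(); F.append(o["force"])
print(np.mean(F,0),o["ee_pos"],o["wrist_torque"])
E
```

```text
[-3.59791501 -1.73635306  6.07268857] [0.54145618 0.17180569 0.08355751] [-0.22364363  0.79843509  0.02228143]
```

Call:
carry_out --moves '[0,0,0,0,0,0.003,20,0,0,0,0,0,0,20,0,0,0,0,0,0,32,0,0,0,0,0,0,40,0,0,0,0,0,0,44]'

```text
t: 18.05
ee_pos: [0.5413, 0.1719, 0.0828]
ee_rot: [-180.0, -0.0, 71.9]
force: [0.2, -0.1, 0.5]
grip_width: 0.0444
finger_force: 0.0
```

Call:
carry_out --moves '[0,0,0,0,0,0.1,44,0,0,0,0,0,0.2,44,0,0,0,0,0,0.3,44,0,0,0,-0.2,-0.15,0.3,44,0,0,0,-0.3,-0.2,0.2,10]'

```text
t: 18.68
ee_pos: [0.467, 0.119, 0.2518]
ee_rot: [179.7, -0.1, 72.0]
force: [1.2, -0.6, 0.8]
grip_width: 0.0357
finger_force: 0.0
```

Call:
carry_out --moves '[0,0,0,-0.3,-0.3,0,10,0,0,0,-0.3,-0.3,0,10,0,0,0,0,-0.3,0,5,0,0,0,0,0,0,5,0,0,0,0,0,0,5]'

```text
t: 19.3
ee_pos: [0.3782, -0.0137, 0.2488]
ee_rot: [179.9, -0.0, 71.9]
force: [-0.7, -0.6, -0.5]
grip_width: 0.0051
finger_force: 0.0
```

```bash
python3 look.py 1 g; python3 - <<'E'
import cv2,numpy as np
a=np.hstack([cv2.imread('pics/topg.png'),cv2.imread('pics/sideg.png')]);cv2.imwrite('pics/g.png',cv2.resize(a,(800,364)))
E
```

```text
top
  red
  (np.int32(74), [189.4, 200.3], [185, 191, 10, 18], [[190.1, 200.2], [6.6, 18.0]], 18.4)
  (np.int32(12), [226.8, 204.3], [226, 202, 3, 6], [[227.0, 204.5], [5.0, 2.0]], 90.0)
  (np.int32(15), [222.6, 216.9], [221, 214, 4, 7], [[222.6, 217.0], [2.2, 6.1]], 14.0)
top
  green
  (np.int32(31), [185.5, 199.5], [182, 190, 8, 20], [[185.5, 199.4], [2.2, 19.9]], 15.5)
  (np.int32(37), [195.6, 194.7], [192, 191, 8, 8], [[195.3, 194.6], [6.6, 5.4]], 18.4)
  (np.int32(22), [222.8, 202.6], [221, 200, 5, 6], [[223.0, 202.5], [5.0, 4.0]], 90.0)
  (np.int32(25), [230.7, 205.4], [228, 203, 6, 6], [[230.7, 205.6], [4.6, 5.1]], 14.0)
  (np.int32(136), [209.0, 214.6], [186, 205, 44, 18], [[207.7, 213.6], [43.7, 6.9]], 16.4)
  (np.int32(53), [234.6, 213.8], [231, 210, 8, 9], [[234.6, 213.9], [7.0, 7.3]], 14.0)
side
  red
  (np.int32(9), [213.4, 177.4], [210, 177, 8, 2], [[213.5, 177.4], [1.0, 7.0]], 76.0)
  (np.int32(35), [225.7, 196.4], [221, 194, 10, 5], [[225.5, 196.0], [4.0, 9.0]], 90.0)
side
  green
  (np.int32(39), [236.0, 137.8], [231, 135, 10, 6], [[235.6, 137.7], [4.6, 9.0]], 76.0)
  (np.int32(69), [240.4, 144.2], [235, 141, 12, 8], [[240.6, 144.4], [6.8, 11.2]], 76.0)
  (np.int32(89), [183.4, 150.4], [180, 145, 10, 13], [[184.5, 151.0], [12.0, 9.0]], 90.0)
  (np.int32(335), [230.2, 202.7], [208, 187, 38, 26], [[225.9, 201.2], [39.9, 22.3]], 9.2)
19.4 [ 0.3782 -0.0131  0.2483] [179.991   -0.0189  71.9995] 0.004955455112117001
[-0.064   0.0648  0.0139] [0.0466 0.0128 0.0306] [0.7858 0.1173 0.1832] [0.6076 0.1893 0.5255]
```

View pics/g.png

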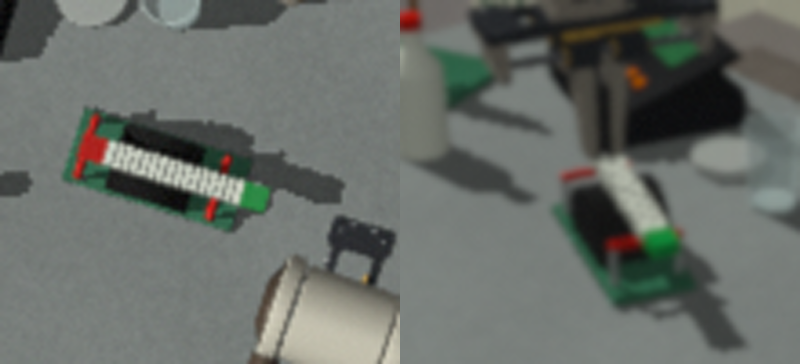

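The bar lies squarely across the ridge and looks green-low. I'll move the hand out of the line of sight and measure the tilt.

Call:
carry_out --moves '[0,0,0,0.1,-0.35,-0.1,0,0,0,0,0.1,-0.35,-0.1,0,0,0,0,0.1,-0.2,-0.2,0,0,0,0,0,0,-0.1,0,0,0,0,0,0,0,0]'

```text
t: 20.02
ee_pos: [0.4223, -0.1472, 0.1718]
ee_rot: [-179.8, -0.1, 72.0]
force: [-0.7, -0.5, 0.5]
grip_width: 0.0002
finger_force: 0.0
```

```bash
cat > bar.py <<'E'
from h import *
import sys
np.set_printoptions(precision=4,suppress=True)
# bar's white part: principal line and ends of white+coloured ends in each view
e=np.array([.31,.951,0]);P=np.array([.5503,.1993,0])
fr={n:manip.grab_frame(n) for n in("top","side")}
R={}
for n,f in fr.items():
    h=hsv(f).astype(int);H,S,V=h[...,0],h[...,1],h[...,2];box=np.zeros(H.shape,bool)
    if n=="top": box[180:235,175:255]=1
    else: box[162:215,203:260]=1
    w=(S<50)&(V>125)&box
    l=max(blobs(w),key=lambda b:b[0]); R[n]=l; print(n,"white",l)
    for k,m in dict(red=((H<8)|(H>172))&(S>120)&(V>60),bgreen=(H>45)&(H<90)&(S>110)&(V>95)).items(): print(n,k,*[b[:3] for b in blobs(m&box,5)])
    x,y=(165,160) if n=="top" else (165,130)
    R[n+"c"]=cv2.resize(f[y:y+100,x:x+110,::-1],None,fx=3.6,fy=3.6,interpolation=cv2.INTER_CUBIC)
cv2.imwrite(f"pics/{sys.argv[1]}.png",np.hstack([R["topc"],R["sidec"]]))
for t in(-.25,-.1,0,.1,.25):   # tilt>0: red up; predicted green end-section/red centre px, middle 29 mm green-ward
    d=e*np.cos(t)+[0,0,np.sin(t)]
    m=P+[0,0,.094]-e*float(sys.argv[2])/1e3*np.cos(t)-np.array([0,0,np.sin(t)])*float(sys.argv[2])/1e3
    print(t,"green top/side",px("top",m-d*.097),px("side",m-d*.097),"red",px("top",m+d*.097),px("side",m+d*.097))
o=manip.observe();print(o["t"],o["ee_pos"],o["ee_rot"],o["force"])
E
python3 bar.py i 29
```

```text
top white (np.int32(633), [204.3, 186.3], [175, 180, 62, 20], [[205.5, 189.5], [61.0, 19.0]], 0.0)
top red (np.int32(76), [189.4, 200.2], [185, 191, 10, 18]) (np.int32(11), [226.8, 204.1], [226, 202, 3, 5]) (np.int32(15), [222.6, 216.9], [221, 214, 4, 7])
top bgreen (np.int32(5), [187.6, 193.0], [187, 191, 2, 5]) (np.int32(17), [194.9, 195.4], [192, 194, 6, 4]) (np.int32(7), [183.4, 205.4], [183, 203, 2, 6]) (np.int32(8), [190.4, 206.1], [189, 205, 5, 3]) (np.int32(13), [191.2, 209.9], [189, 209, 5, 4]) (np.int32(48), [234.7, 213.6], [231, 210, 8, 8]) (np.int32(6), [226.8, 217.0], [225, 216, 5, 3]) (np.int32(7), [218.1, 218.7], [217, 218, 3, 3]) (np.int32(10), [226.1, 220.8], [224, 220, 5, 3])
side white (np.int32(280), [208.9, 204.7], [203, 186, 19, 29], [[212.0, 200.0], [28.0, 18.0]], 90.0)
side red (np.int32(36), [219.1, 167.7], [215, 165, 10, 6]) (np.int32(9), [213.4, 177.4], [210, 177, 8, 2]) (np.int32(35), [225.7, 196.4], [221, 194, 10, 5])
side bgreen (np.int32(39), [236.4, 195.2], [232, 193, 10, 6]) (np.int32(5), [220.2, 205.8], [219, 205, 3, 3])
-0.25 green top/side [233.4454 212.8871] [235.2245 183.1715] red [190.8005 200.4933] [218.3237 172.899 ]
-0.1 green top/side [234.4427 213.347 ] [235.6655 188.2653] red [190.0336 200.1799] [218.0712 170.4045]
0 green top/side [234.7348 213.5414] [235.7993 191.478 ] red [189.7093 200.0257] [217.9712 168.8014]
0.1 green top/side [234.732  213.6458] [235.8046 194.5006] red [189.5404 199.9177] [217.9273 167.2633]
0.25 green top/side [234.189  213.6357] [235.5759 198.6066] red [189.5858 199.8459] [217.9685 165.1097]
20.125 [ 0.4233 -0.1479  0.1737] [179.9624   0.0002  72.0155] [ 0.3967 -0.5489 -0.3159]
```

View pics/i.png

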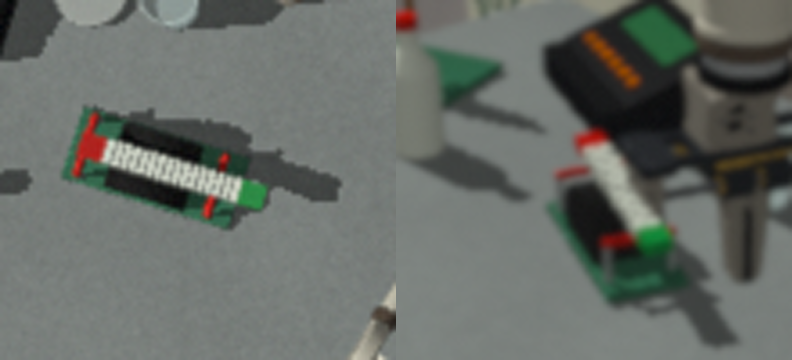

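The bar is settled with the green end low by about 0.07–0.1 rad, so it needs 3–5 mm toward red. I'll approach the green end for a nudge.

Call:
carry_out --moves '[0,0,0,0.11,0.26,-0.1,0,0,0,0,0.11,0.26,-0.15,0,0,0,0,0.11,0.26,-0.15,0,0,0,0,0.11,0.26,-0.15,0,0,0,0,0.074,0.255,-0.17,0]'

```text
t: 20.75
ee_pos: [0.5018, 0.0474, 0.0664]
ee_rot: [179.8, -0.0, 72.0]
force: [-0.7, 0.5, 0.8]
grip_width: -0.0
finger_force: 0.0
```

Call:
carry_out --moves '[0,0,0,0,0,0,0,0,0,0,0,0,0,0,0,0,0,0,0,0,0,0,0,0,0.008,0.025,0,0,0,0,0,0.008,0.025,0,0]'

```text
t: 21.38
ee_pos: [0.5027, 0.0524, 0.0655]
ee_rot: [180.0, -0.0, 71.8]
force: [-0.5, -2.0, 0.2]
grip_width: 0.0006
finger_force: 0.8
```

```bash
python3 - <<'E'
from h import *
F=[]
for i in range(4): manip.grab_frame("top"); o=manip.observe(); F.append(o["force"])
p=o["ee_pos"];e=np.array([.31,.951,0]);P=np.array([.5503,.1993,0])
print(np.mean(F,0),np.mean(F,0)@e,p,"along",(p-P)@e,"side",(p-P)@[.951,-.31,0])
E
```

```text
[-0.24067776 -0.04969873 -0.03317666] -0.1218735962182321 [0.50245631 0.05271756 0.0650517 ] along -0.15423144724627547 side -5.8794538579674815e-05
```

Call:
carry_out --moves '[0,0,0,0.004,0.0127,0,0,0,0,0,0.004,0.0127,0,0,0,0,0,0,0,0,0,0,0,0,0,0,0,0,0,0,0,0,0,0,0]'

```text
t: 22.2
ee_pos: [0.5036, 0.0566, 0.065]
ee_rot: [-180.0, -0.0, 71.9]
force: [0.2, -0.7, 0.4]
grip_width: 0.0003
finger_force: 0.3
```

```bash
cat > fr.py <<'E'
from h import *
np.set_printoptions(precision=4,suppress=True)
F=[];C=[]
for i in range(4):
    f=manip.grab_frame("top"); o=manip.observe(); F.append(o["force"])
    h=hsv(f).astype(int);H,S,V=h[...,0],h[...,1],h[...,2];box=np.zeros(H.shape,bool);box[180:235,175:255]=1
    C.append([b[:3] for b in blobs(((H<8)|(H>172))&(S>120)&(V>60)&box,5)])
p=o["ee_pos"];e=np.array([.31,.951,0]);P=np.array([.5503,.1993,0])
print(o["t"],np.mean(F,0),"Fe",np.mean(F,0)@e,p,"along",(p-P)@e,"side",(p-P)@[.951,-.31,0]);print(*C[-1])
E
python3 fr.py
```

```text
22.4 [-0.2393 -0.748   0.2687] Fe -0.7855330446948912 [0.5036 0.0566 0.0651] along -0.15019086186859726 side -0.0001202207961062407
(np.int32(76), [188.7, 199.8], [185, 191, 9, 18])
```

A light contact force shows and the red end has moved a little. I'll back off and measure.

Call:
carry_out --moves '[0,0,0,-0.03,-0.1,0,0,0,0,0,-0.05,-0.2,0,0,0,0,0,0,-0.2,0,0,0,0,0,0,0,0,0,0,0,0,0,0,0,0]'

```text
t: 23.02
ee_pos: [0.4914, -0.0183, 0.065]
ee_rot: [-180.0, -0.0, 71.9]
force: [-0.1, 0.4, -0.1]
grip_width: 0.0005
finger_force: 0.0
```

Call:
carry_out --moves '[0,0,0,0,0,0,0,0,0,0,0,0,0,0,0,0,0,0,0,0,0,0,0,0,0,0,0,0,0,0,0,0,0,0,0]'

```text
t: 23.65
ee_pos: [0.4916, -0.0184, 0.065]
ee_rot: [-180.0, -0.0, 71.9]
force: [-1.4, 0.2, -0.1]
grip_width: 0.0003
finger_force: 0.0
```

```bash
python3 bar.py j 25
```

```text
top white (np.int32(602), [204.4, 186.3], [175, 180, 64, 19], [[206.5, 189.0], [63.0, 18.0]], 0.0)
top red (np.int32(74), [188.5, 200.0], [185, 191, 8, 18]) (np.int32(11), [226.8, 204.1], [226, 202, 3, 5]) (np.int32(14), [222.6, 217.1], [221, 215, 4, 6])
top bgreen (np.int32(5), [187.8, 192.8], [187, 191, 2, 4]) (np.int32(19), [194.7, 195.3], [192, 194, 6, 4]) (np.int32(6), [183.3, 205.8], [183, 204, 2, 5]) (np.int32(8), [190.4, 206.1], [189, 205, 5, 3]) (np.int32(11), [190.9, 209.8], [189, 209, 5, 3]) (np.int32(56), [232.4, 213.9], [225, 210, 13, 9]) (np.int32(8), [218.0, 218.8], [216, 218, 5, 3]) (np.int32(10), [226.1, 220.8], [224, 220, 5, 3])
side white (np.int32(235), [209.2, 205.6], [203, 191, 19, 24], [[212.0, 202.5], [18.0, 23.0]], 0.0)
side red (np.int32(26), [218.5, 169.1], [215, 167, 9, 5]) (np.int32(8), [213.0, 177.5], [210, 177, 7, 2]) (np.int32(20), [224.0, 196.8], [221, 195, 7, 4])
side bgreen (np.int32(10), [234.9, 189.7], [231, 189, 8, 2])
-0.25 green top/side [232.5408 212.6242] [234.8351 182.9348] red [189.9468 200.2453] [218.0134 172.7104]
-0.1 green top/side [233.5152 213.072 ] [235.2628 187.8566] red [189.1301 199.912 ] [217.7458 170.0741]
0 green top/side [233.8043 213.2621] [235.3937 190.9621] red [188.7831 199.7477] [217.6394 168.3794]
0.1 green top/side [233.8079 213.3651] [235.4007 193.8852] red [188.6005 199.6322] [217.5923 166.7528]
0.25 green top/side [233.291  213.3581] [235.1828 197.8588] red [188.643  199.5544] [217.6343 164.474 ]
23.75 [ 0.4916 -0.0185  0.065 ] [-179.9986   -0.0015   71.9007] [ 0.3529  0.4231 -0.2614]
```

View pics/j.png

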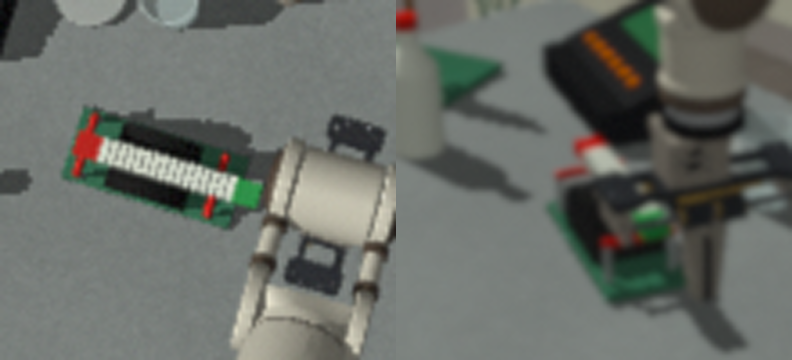

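The bar moved about 4 mm toward red and its red end came lower. That uses up the picture budget, so I'll clear the view and measure numerically.

Call:
carry_out --moves '[0,0,0,-0.1,-0.2,0.15,0,0,0,0,-0.11,-0.22,0.2,0,0,0,0,-0.12,-0.22,0.2,0,0,0,0,-0.12,-0.22,0.16,0,0,0,0,0,0,0,0]'

```text
t: 24.38
ee_pos: [0.4248, -0.1499, 0.1737]
ee_rot: [179.7, 0.1, 71.7]
force: [0.5, 0.0, -0.5]
grip_width: 0.0005
finger_force: 0.0
```

Call:
carry_out --moves '[0,0,0,0,0,0,0,0,0,0,0,0,0,0,0,0,0,0,0,0,0,0,0,0,0,0,0,0,0,0,0,0,0,0,0]'

```text
t: 25.0
ee_pos: [0.4241, -0.1473, 0.1714]
ee_rot: [-180.0, -0.0, 71.9]
force: [-0.4, -0.1, -0.0]
grip_width: 0.0004
finger_force: 0.0
```

```bash
python3 bar.py k 25; python3 - <<'E'
import cv2,numpy as np
# compare clear side views i (before) and k (now): line of the bar's white part and its coloured ends, in crop px /3.6
for n in "ik":
    a=cv2.imread(f"pics/{n}.png")[:,396:]; h=cv2.cvtColor(a,cv2.COLOR_BGR2HSV).astype(int);H,S,V=h[...,0],h[...,1],h[...,2]
    yy,xx=np.indices(H.shape)
    w=((S<60)&(V>140)&(xx>170)&(xx<275)&(yy>130)&(yy<250)).astype(np.uint8)
    c=max(cv2.findContours(w,0,2)[0],key=cv2.contourArea); vx,vy,x0,y0=cv2.fitLine(c,2,0,.01,.01).ravel()
    print(n,"area",cv2.contourArea(c),cv2.boundingRect(c),"angle",np.degrees(np.arctan2(vy,vx)),cv2.minAreaRect(c))
    g=((H>45)&(H<90)&(S>110)&(V>110)&(xx>215)&(xx<290)&(yy>200)&(yy<262)).astype(np.uint8)
    for c in cv2.findContours(g,0,2)[0]:
        if cv2.contourArea(c)>60: print("  g",cv2.contourArea(c),cv2.boundingRect(c))
E
```

```text
top white (np.int32(637), [204.0, 186.3], [175, 180, 61, 20], [[205.0, 189.5], [19.0, 60.0]], 90.0)
top red (np.int32(73), [188.5, 199.9], [185, 191, 8, 18]) (np.int32(11), [226.8, 204.1], [226, 202, 3, 5]) (np.int32(15), [222.5, 217.1], [221, 215, 4, 6])
top bgreen (np.int32(18), [194.7, 195.3], [192, 194, 6, 4]) (np.int32(6), [183.5, 205.5], [183, 203, 2, 6]) (np.int32(8), [190.4, 206.1], [189, 205, 5, 3]) (np.int32(12), [191.1, 209.8], [189, 209, 5, 3]) (np.int32(56), [232.2, 213.7], [225, 209, 13, 10]) (np.int32(7), [217.7, 218.6], [216, 218, 4, 2]) (np.int32(10), [226.1, 220.8], [224, 220, 5, 3])
side white (np.int32(279), [208.9, 204.7], [203, 186, 19, 29], [[212.0, 200.0], [28.0, 18.0]], 90.0)
side red (np.int32(27), [218.6, 169.1], [215, 167, 9, 5]) (np.int32(8), [213.0, 177.5], [210, 177, 7, 2]) (np.int32(42), [226.5, 196.2], [221, 194, 12, 5])
side bgreen (np.int32(30), [235.5, 191.3], [231, 190, 10, 4])
-0.25 green top/side [232.5408 212.6242] [234.8351 182.9348] red [189.9468 200.2453] [218.0134 172.7104]
-0.1 green top/side [233.5152 213.072 ] [235.2628 187.8566] red [189.1301 199.912 ] [217.7458 170.0741]
0 green top/side [233.8043 213.2621] [235.3937 190.9621] red [188.7831 199.7477] [217.6394 168.3794]
0.1 green top/side [233.8079 213.3651] [235.4007 193.8852] red [188.6005 199.6322] [217.5923 166.7528]
0.25 green top/side [233.291  213.3581] [235.1828 197.8588] red [188.643  199.5544] [217.6343 164.474 ]
25.1 [ 0.4242 -0.1474  0.1715] [-179.9983   -0.0014   71.9092] [-0.7577 -0.5757 -0.4887]
i area 2055.5 (187, 144, 77, 87) angle 56.838764 ((225.1759033203125, 186.71461486816406), (101.16901397705078, 27.537261962890625), 56.48897933959961)
  g 360.5 (243, 226, 31, 18)
k area 1532.0 (187, 148, 66, 69) angle 49.216095 ((222.7379913330078, 180.0723419189453), (83.39923858642578, 26.16230010986328), 50.59933853149414)
  g 221.0 (239, 214, 33, 13)
```

```bash
python3 - <<'E'
from h import *
e=np.array([.31,.951,0]);s=np.array([.951,-.31,0]);P=np.array([.5503,.1993,.08])
f=manip.grab_frame("side");h=hsv(f).astype(int);H,S,V=h[...,0],h[...,1],h[...,2]
red=((H<8)|(H>172))&(S>100)&(V>60);gr=(H>45)&(H<90)&(S>90)&(V>80)
for nm,m,x0,x1,y0,y1 in(("red",red,210,230,160,174),("green",gr,228,246,184,204)):
    q=np.argwhere(m[y0:y1,x0:x1]);b=q.min(0)+[y0,x0];c=q.max(0)+[y0,x0];print(nm,"rows",b[0],c[0],"cols",b[1],c[1],"centroid",(q.mean(0)+[y0,x0])[::-1])
for row in range(186,204): print(row,"".join("G" if gr[row,c] else "R" if red[row,c] else "." for c in range(220,248)),V[row,234:240])
for t in(-.1,-.05,0,.05,.1):
    d=e*np.cos(t)+[0,0,np.sin(t)];n=np.array([0,0,np.cos(t)])-e*np.sin(t)
    for k,r in(("green",(-.11,-.085)),("red",(.085,.11))):
        c=np.array([px("side",P-d*.025+d*a+s*w+n*.014) for a in r for w in(-.014,.014)]);u=np.array([px("side",P-d*.025+d*a+s*w) for a in r[:1] for w in(-.014,.014)])
        print(t,k,"topface rows",c[:,1].min().round(1),c[:,1].max().round(1),"bottom edge",u[:,1].max().round(1))
E
```

```text
red rows 167 172 cols 214 223 centroid [218.3030303  169.36363636]
green rows 189 194 cols 231 240 centroid [235.46511628 191.65116279]
186 ............................ [121  97  80  75  78  88]
187 ............................ [147 117  90  78  80  95]
188 ............................ [159 131 100  80  77  94]
189 ..............GG............ [152 133 110  90  87 100]
190 ............GGGGGGGG........ [143 135 121 109 107 114]
191 ...........GGGGGGGGGG....... [135 132 126 119 116 115]
192 ...........GGGGGGGGGG....... [119 116 111 107 103  99]
193 ............GGGGGGGGG....... [100  96  92  88  86  85]
194 .......RRRR..GGGG........... [87 84 81 79 76 74]
195 ...RRRRRRRRR................ [76 73 70 66 61 63]
196 ..RRRRRRRRRR................ [56 54 50 45 42 51]
197 .RRRRRRRRRRRR............... [39 32 31 26 29 44]
198 ..RRRRRRR................... [25 21 21 22 24 43]
199 ............................ [22 24 25 28 32 46]
200 ............................ [33 35 38 40 45 53]
201 ............................ [45 46 48 50 51 56]
202 ............................ [54 53 54 55 55 58]
203 ............................ [54 54 54 56 55 57]
-0.1 green topface rows 185.7 189.8 bottom edge 193.5
-0.1 red topface rows 168.3 171.6 bottom edge 174.9
-0.05 green topface rows 187.2 191.6 bottom edge 195.2
-0.05 red topface rows 167.3 170.9 bottom edge 174.2
0 green topface rows 188.7 193.4 bottom edge 196.9
0 red topface rows 166.4 170.3 bottom edge 173.5
0.05 green topface rows 190.1 195.2 bottom edge 198.5
0.05 red topface rows 165.5 169.7 bottom edge 172.8
0.1 green topface rows 191.5 196.9 bottom edge 200.1
0.1 red topface rows 164.7 169.1 bottom edge 172.2
```

```bash
python3 -c "
from station import manip
print(manip.sign_off())"
```

```text
the job is handed in; nothing more can be done
None
```

The job is handed in at about 25 s of the 67 s allowed: the drawer was opened, the bar set down square on the ridge and nudged once, and the last images show it at rest, level to about 0.03 rad and clear of the rods; `sign_off()` gave no verdict.

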